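Find the weak contact spring

TASK

Test the three clamped leaf springs one after the other from left to right: press the brass pad on each free tip gently all the way down to its stop, hold it there a moment and let it spring back; the side cutters left under one of the tips must first be moved out from under it and stay clear of all the leaves, lying flat on the table or mat. Then push the latch tab on the clamp of the weakest spring fully open, away from its leaf, so that it can be changed, and leave the other two latches closed. Do not shift the batteries, the jar or the water bottle.

Things in the scene. Friction and masses are not known exactly. Their poses are not given: they have to be found in the camera images.
- mat: thin grey bench mat, 300 (x) x 360 (y) x 2 mm, fixed, on which the stands and the cutters lie; origin at the centre of its underside
- stand_a: spring test stand, fixed: aluminium clamp block 72 long x 34 wide x 36 mm high on a dark base. Origin on the mat's top under the block's front face; x along the stand from leaf to block (block at x 0 to 72 mm), z up. A bare steel leaf, 12 mm wide, 2 mm thick, sticks out 80 mm to -x, 20 mm above the mat; a brass stop screw stands under it at x -34 mm. All stands look alike
- tip_a (a point): round brass pad (14 mm across, 4 mm high) on top of the free tip of stand_a's leaf, where the leaf is pressed; the point is the centre of the pad's top face, 71 mm in -x from the stand's origin and at rest 25 mm above the mat; goes down about 13.5 mm to the stop
- leaf_a (a joint): bend of stand_a's leaf in rad: 0 at rest, 0.19 on its stop; springs back when released. The force at the tip grows steadily with the bend; to the stop a sound leaf takes about 7.5 N, the weak one (not told which of the three) about 3 N
- latch_a (a joint): slide of stand_a's latch in m: about 0 (up to 0.005) closed, 0.032 fully open, against its end stop; moves along the stand's +x, away from the leaf; friction 1.5 N, stays where it is left
- tab_a (a point): middle of the top edge of the latch's upright tab on top of stand_a's block; the tab is 8 mm thick along the stand's x, 22 mm wide, and rises 20 mm from 40 to 60 mm above the mat; nothing stands in front of it above 41 mm
- stand_b: spring test stand, fixed: aluminium clamp block 72 long x 34 wide x 36 mm high on a dark base. Origin on the mat's top under the block's front face; x along the stand from leaf to block (block at x 0 to 72 mm), z up. A bare steel leaf, 12 mm wide, 2 mm thick, sticks out 80 mm to -x, 20 mm above the mat; a brass stop screw stands under it at x -34 mm. All stands look alike
- tip_b (a point): round brass pad (14 mm across, 4 mm high) on top of the free tip of stand_b's leaf, where the leaf is pressed; the point is the centre of the pad's top face, 71 mm in -x from the stand's origin and at rest 25 mm above the mat; goes down about 13.5 mm to the stop
- leaf_b (a joint): bend of stand_b's leaf in rad: 0 at rest, 0.19 on its stop; springs back when released. The force at the tip grows steadily with the bend; to the stop a sound leaf takes about 7.5 N, the weak one (not told which of the three) about 3 N
- latch_b (a joint): slide of stand_b's latch in m: about 0 (up to 0.005) closed, 0.032 fully open, against its end stop; moves along the stand's +x, away from the leaf; friction 1.5 N, stays where it is left
- tab_b (a point): middle of the top edge of the latch's upright tab on top of stand_b's block; the tab is 8 mm thick along the stand's x, 22 mm wide, and rises 20 mm from 40 to 60 mm above the mat; nothing stands in front of it above 41 mm
- stand_c: spring test stand, fixed: aluminium clamp block 72 long x 34 wide x 36 mm high on a dark base. Origin on the mat's top under the block's front face; x along the stand from leaf to block (block at x 0 to 72 mm), z up. A bare steel leaf, 12 mm wide, 2 mm thick, sticks out 80 mm to -x, 20 mm above the mat; a brass stop screw stands under it at x -34 mm. All stands look alike
- tip_c (a point): round brass pad (14 mm across, 4 mm high) on top of the free tip of stand_c's leaf, where the leaf is pressed; the point is the centre of the pad's top face, 71 mm in -x from the stand's origin and at rest 25 mm above the mat; goes down about 13.5 mm to the stop
- leaf_c (a joint): bend of stand_c's leaf in rad: 0 at rest, 0.19 on its stop; springs back when released. The force at the tip grows steadily with the bend; to the stop a sound leaf takes about 7.5 N, the weak one (not told which of the three) about 3 N
- latch_c (a joint): slide of stand_c's latch in m: about 0 (up to 0.005) closed, 0.032 fully open, against its end stop; moves along the stand's +x, away from the leaf; friction 1.5 N, stays where it is left
- tab_c (a point): middle of the top edge of the latch's upright tab on top of stand_c's block; the tab is 8 mm thick along the stand's x, 22 mm wide, and rises 20 mm from 40 to 60 mm above the mat; nothing stands in front of it above 41 mm
- cutters: side cutters with red handles lying flat, 150 long x 47 wide x 12 mm thick, 0.13 kg, loose; origin at the middle of the underside, x toward the nose. At the start the nose lies under the free tip of one of the leaves, so that this leaf cannot reach its stop; the handles lie in the open in front of the leaf
- nose (a point): middle of the cutters' nose, 65 mm in +x from the cutters' origin, 6 mm above their underside; the nose is 18 mm wide
- battery_x: standing round battery, 33 mm across, 60 mm high, loose, between two clamp blocks; origin at the centre of its underside
- battery_y: standing round battery, 33 mm across, 60 mm high, loose, between two clamp blocks; origin at the centre of its underside
- jar: small white plastic jar, 45 mm across, 61 mm high, loose, at the right of the stands; origin at the centre of its underside
- bottle: water bottle, 63 mm across, 213 mm high, loose, at the front right; origin at the centre of its underside
There are look-alikes about, which are no part of the job. What is shaped like the cutters but grey is not meant.

How it is judged:
By the outcome, as a careful person would: the job done as asked, in the order asked, and still so for the second after the job is handed in, with the robot touching nothing.
It also fails if it takes over 64 s, if anything falls off the work surface, if the arm or the gripper's body presses on something with over 40 N, if the wrist force passes 120 N, or if a joint passes its speed limit or range.

ROBOT

A 6-joint arm with a two-finger parallel gripper is mounted at the origin on a cart in front of the work surface, level with it; the furniture and walls round the work are solid. World frame = base frame: x ahead of the robot, y to its left, z up, the work surface at z = 0. Lengths are in m, angles in rad, forces in N, time in s.
With the tool pointing down it reaches from about 0.375 to 0.975 m from the base axis. Payload 3.8 kg.
Tool frame: the origin (TCP) lies at the very end of the fingers, on their centre line; the grasp point (between the pads) lies 19 mm behind it; z points along the fingers, y is the line along which they close (so a half turn about z gives the same grasp; the last joint's range is limited). The gripper opens to 88 mm and grips with 3 to 60 N. Pads are 18 mm wide; open, the fingers measure 123 mm over their backs; the gripper's body (75 mm by 187 mm) begins 45 mm behind the grasp point.
Start: joints at [-1.216, 0.264, 1.604, -0, 1.274, -0.037], TCP at [0.258, -0.624, 0.239] pointing down, gripper open.
Joint ranges: [-2.63, 2.63], [-0.94, 2.18], [0.31, 2.57], [-1.31, 4.45], [0, 2.66], [-2.55, 2.55]. Speed limits (rad/s): [2.57, 2.57, 3.14, 3.14, 3.14, 3.14].

INTERFACE

Orientations are given as [roll, pitch, yaw] about the fixed x, y, z axes, in that order (R = Rz(yaw) Ry(pitch) Rx(roll)).
In Python, from cell import env gives the robot as it stands.
- The arm moves only by the tool apply_moves, never from a script. Its argument "series" is a list of rows, each an object of numbers: "dx", "dy", "dz": the shift along the tool's x, y, z in mm; "wx", "wy", "wz": the turn, a rotation vector about the tool's x, y, z in rad; "grip": the finger opening in mm, from 0 to 88.1. In form: [{"dx": .., "dy": .., "dz": .., "wx": .., "wy": .., "wz": .., "grip": ..}, ...]. A call has 1 to 12 rows; each row is the pose to reach, as a shift and turn from the pose commanded when the call began, along the tool's axes at that moment; what a row does not reach only later rows make up. A row lasts 1/12 s, in which the tool goes at most 41.7 mm and 7.16 degrees, less where a joint would pass 70% of its speed; a pose out of reach is approached as far as the arm can. A call with a gripper value outside its range is refused whole. The fingers move at their own pace and stop on an object; "newtons" is the grip in N (left out, the last holds). Time passes only in rows, so rows that repeat a pose let the fingers close. It gives the time, the measured TCP pose, the force, the opening and the grip force at its end, in the units of the state.
- env.sense(): the state, without advancing time (a new reading comes with each control period).
- env.get_image(name): name is "side" or "top" or "wrist"; returns a dict with "img" (480x640x3 uint8, blue, green, red), "intrinsics" (3x3 intrinsics, pixels), "cam_to_world" (4x4, takes a point from camera to world coordinates). Camera axes: x right, y down, z forward; pixel columns grow to the right and rows downward; lengths in m; the calibration is good to about 2 mm. A picture is of the moment at which its call begins. There is no depth.
- env.finish_job(): hands the job in; it is judged then, once.
Trained networks look in a picture, given as the dict that the camera call returned (one of the last four; its "shot" number tells which), for a name from the list of things; names that differ only in an ending like _2 or _b are one class to them, and where a whole thing is asked for, a point or a joint stands for the part that bears it (a point fixed in the world has none). Each returns a list of dicts, best first, with "score" (0 to 1); they miss things now and then, are a little off and sometimes report something else, mostly with a low value. They report only what shows in the picture. A call takes as long as a camera call. They do not tell look-alikes from the thing itself.
- env.look_for(query, picture): "xy" ([column, row] in pixels, amid what is visible of it).
- env.pinpoint(query, picture): "xy" ([column, row] in pixels: a listed point, or the origin of a listed thing).
The state is a dict: "t": time; "joint_pos": joint angles; "qd": joint speeds; "joint_torque": joint torques, N m; "tcp_pos": TCP position; "eef_rot": TCP orientation; "wrist_force": force on the tool from outside, world axes, zero at the start; "wrist_torque": the same for the moment, N m; "width": opening from 0.0 (shut) to 1.0 (fully open); "gripper_force": force on a finger pad.
Only numpy, scipy, OpenCV 4.12 (cv2) and the standard library are available. Lean on these libraries where they do the work, as an engineer would, in place of code of your own. Each camera call takes 0.05 s, during which the arm holds its last target. There are 200 camera calls.

## Working session

There is one attempt and no reset: what is moved stays moved. The work goes in short steps, Python scripts to look and compute and a tool call to move; the robot and the scene stay as the last step left them, time stands still between calls to the robot, and variables do not carry over. Pictures are saved under pics/ and viewed, at most 13 in all, crops included, and the job is handed in when it is done.

Besides the shell and the picture viewer there is one more tool, called as name([rows], argument=value, ...), one row to a line, values as JSON. apply_moves: Moves the arm, as the interface text tells. Its arguments: {"type":"object","properties":{"series":{"type":"array"},"newtons":{"type":"number"}},"required":["series"]}

```bash
ls; mkdir -p pics
cat > h.py <<'E'
import numpy as np, cv2
from cell import env
def ray(p,xy):
    K=np.array(p["intrinsics"]);T=np.array(p["cam_to_world"])
    d=T[:3,:3]@np.linalg.inv(K)@np.array([xy[0],xy[1],1.0]);return T[:3,3],d/np.linalg.norm(d)
def atz(p,xy,z):
    o,d=ray(p,xy);return o+d*(z-o[2])/d[2]
def tri(rs):
    A=np.zeros((3,3));b=np.zeros(3)
    for o,d in rs:
        M=np.eye(3)-np.outer(d,d);A+=M;b+=M@o
    x=np.linalg.solve(A,b);return x,max(np.linalg.norm(np.cross(x-o,d)) for o,d in rs)
def proj(p,X):
    K=np.array(p["intrinsics"]);T=np.linalg.inv(np.array(p["cam_to_world"]))
    c=K@(T[:3,:3]@np.asarray(X)+T[:3,3]);return c[:2]/c[2]
E
python3 - <<'E'
from h import *
for n in("top","side"):
    p=env.get_image(n);cv2.imwrite(f"pics/{n}0.png",p["img"])
    print(n,np.round(p["cam_to_world"],3).tolist(),np.round(p["intrinsics"],1).tolist())
    for q,z in(("tip_a",.027),("tab_a",.062),("stand_a",.002),("cutters",.002),("nose",.008),("battery_x",0.002),("jar",0),("bottle",0)):
        for r in env.pinpoint(q,p)[:5]: print(q,np.round(r["xy"],1),round(r["score"],2),np.round(atz(p,r["xy"],z),3))
print(env.sense())
E
```

```text
pics
top [[0.017, -0.985, 0.174, 0.391], [-1.0, -0.02, -0.017, -0.075], [0.021, -0.174, -0.985, 0.951], [0.0, 0.0, 0.0, 1.0]] [[455.2, 0.0, 314.9], [0.0, 455.2, 238.5], [0.0, 0.0, 1.0]]
tip_a [368.6 244.1] 0.75 [ 0.545 -0.202  0.027]
tip_a [228.6 255.4] 0.73 [0.516 0.084 0.027]
tip_a [290.8 244.8] 0.56 [ 0.54  -0.042  0.027]
tab_a [230.6 209.1] 0.75 [0.605 0.079 0.062]
tab_a [358.4 195.6] 0.72 [ 0.638 -0.177  0.062]
tab_a [293.1 199.4] 0.67 [ 0.627 -0.046  0.062]
stand_a [237.6 224. ] 0.73 [0.587 0.073 0.002]
stand_a [443.5 249.7] 0.67 [ 0.54  -0.365  0.002]
stand_a [364.9 211.1] 0.63 [ 0.621 -0.198  0.002]
stand_a [294.4 213.5] 0.58 [ 0.612 -0.047  0.002]
cutters [165.6 169.7] 0.93 [0.703 0.233 0.002]
cutters [373.1 271.2] 0.82 [ 0.492 -0.215  0.002]
nose [184.  160.6] 0.93 [0.723 0.193 0.008]
nose [364.  238.3] 0.9 [ 0.56  -0.195  0.008]
battery_x [266.6 201.6] 0.63 [0.637 0.013 0.002]
battery_x [328.4 195.8] 0.61 [ 0.653 -0.119  0.002]
jar [441.4 249.6] 0.91 [ 0.541 -0.361  0.   ]
bottle [452.  326.5] 0.76 [ 0.381 -0.378  0.   ]
side [[-0.918, -0.248, 0.308, 0.135], [-0.395, 0.597
[... 1139 characters left out ...]
': 0.9, 'joint_pos': array([-1.21590233e+00,  2.63902933e-01,  1.60402065e+00,  1.98435894e-05,
        1.27371480e+00, -3.69213229e-02]), 'qd': array([-1.37850968e-03,  1.32548148e-03,  1.68626704e-03, -4.29333115e-04,
       -7.37278282e-04, -2.61261190e-06]), 'joint_torque': array([ 1.52209905e-03, -5.02031565e+01, -3.57262695e+01,  7.30562070e-02,
        1.81178557e-02, -3.31746492e-05]), 'tcp_pos': array([ 0.25774394, -0.62383129,  0.23869257]), 'eef_rot': array([-3.14154765e+00, -2.06492563e-05,  3.91809513e-01]), 'wrist_force': array([0.59656402, 0.47124459, 1.13831536]), 'wrist_torque': array([-0.02906212,  0.01550011, -0.0162609 ]), 'gripper_force': 0.0, 'width': 1.002952862078096}
```

Run:
```python
import cv2
a=cv2.imread("pics/top0.png")[140:360,140:480]
cv2.imwrite("pics/topc.png",cv2.resize(a,(800,518),interpolation=cv2.INTER_CUBIC))
a=cv2.imread("pics/side0.png")[150:370,140:450]
cv2.imwrite("pics/sidec.png",cv2.resize(a,(800,568),interpolation=cv2.INTER_CUBIC))
```

```text
(no output)
```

View pics/topc.png

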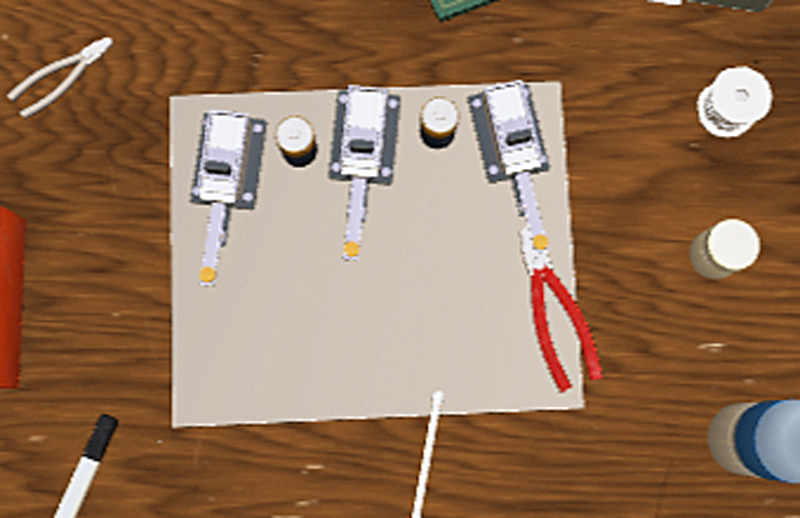

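View pics/sidec.png

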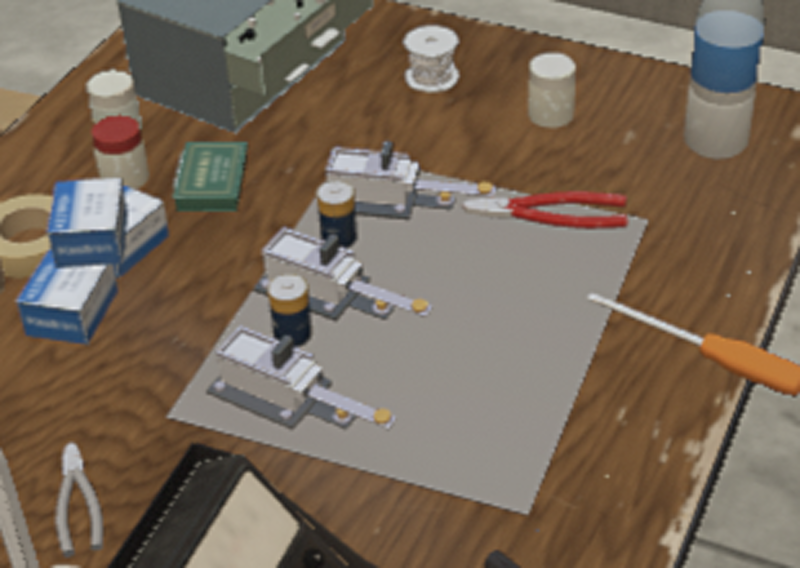

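Top view shows pads at crop (208,274), (351,249) and (540,242). The red cutters' nose is at (532,240), under the right pad. The cutter candidates are the grey pair at (60,75), which is a look-alike, and the red pair at (560,320). The red pair fits because of its colour and because it lies under a leaf, and the enlarged crops confirm it. Next I'll go over it with the wrist camera, raised to clear the bottle.

apply_moves([
  {"dx": 0, "dy": 0, "dz": -40},
  {"dx": 0, "dy": 0, "dz": -80},
  {"dx": 20, "dy": -20, "dz": -110},
  {"dx": 45, "dy": -45, "dz": -120},
  {"dx": 73, "dy": -73, "dz": -120},
  {"dx": 101, "dy": -101, "dz": -120},
  {"dx": 129, "dy": -129, "dz": -120},
  {"dx": 157, "dy": -155, "dz": -120},
  {"dx": 185, "dy": -180, "dz": -120},
  {"dx": 213, "dy": -205, "dz": -120},
  {"dx": 241, "dy": -230, "dz": -120},
  {"dx": 269, "dy": -255, "dz": -120},
])

```text
invalid input
```

apply_moves([
  {"dx": 28, "dy": -25, "dz": 0},
  {"dx": 50, "dy": -45, "dz": 20},
  {"dx": 70, "dy": -63, "dz": 50},
  {"dx": 70, "dy": -63, "dz": 80},
  {"dx": 70, "dy": -63, "dz": 80},
  {"dx": 70, "dy": -63, "dz": 80},
])

```text
invalid input
```

```bash
cat >> h.py <<'E'
def goto(x,y,z,yaw):
    s=env.sense();c=s["tcp_pos"];w=s["eef_rot"][2]
    d=np.array([x,y,z])-c
    print("from",np.round(c,4),round(w,3),"-> dx %.1f dy %.1f dz %.1f wz %.3f"%(1e3*(np.cos(w)*d[0]+np.sin(w)*d[1]),1e3*(np.sin(w)*d[0]-np.cos(w)*d[1]),-1e3*d[2],-(yaw-w)))
E
python3 - <<'E'
from h import *
s=env.sense();print(s["t"],s["tcp_pos"],s["eef_rot"])
p=env.get_image("wrist");cv2.imwrite("pics/w1.png",p["img"]);np.savez("w1.npz",**{k:np.array(v) for k,v in p.items()})
print(np.round(p["cam_to_world"],3).tolist())
for q,z in(("tip_a",.027),("tab_a",.062),("stand_a",.002),("cutters",.002),("nose",.008)):
    for r in env.pinpoint(q,p)[:4]: print(q,np.round(r["xy"],1),round(r["score"],2),np.round(atz(p,r["xy"],z),4))
E
```

```text
0.9 [ 0.25774394 -0.62383129  0.23869257] [-3.14154765e+00 -2.06492563e-05  3.91809513e-01]
[[0.382, -0.881, -0.28, 0.33], [-0.924, -0.364, -0.117, -0.594], [0.001, 0.303, -0.953, 0.385], [0.0, 0.0, 0.0, 1.0]]
```

View pics/w1.png

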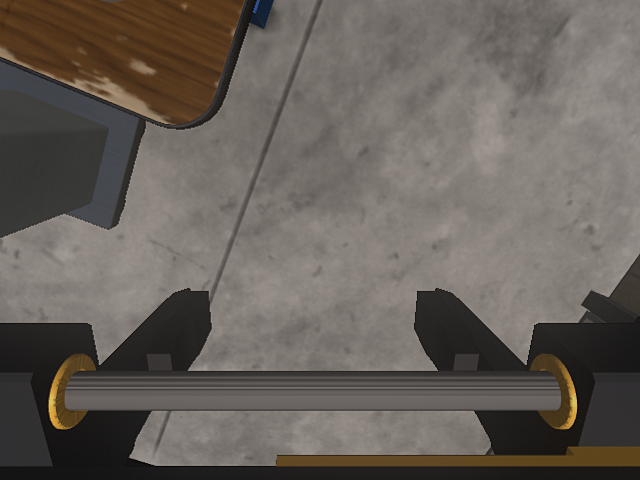

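The picture shows only the floor and the work-surface edge, because the arm hasn't moved. The rows probably need every key.

apply_moves([
  {"dx": 0, "dy": 0, "dz": -40, "wx": 0, "wy": 0, "wz": 0, "grip": 88},
  {"dx": 0, "dy": 0, "dz": -80, "wx": 0, "wy": 0, "wz": 0, "grip": 88},
  {"dx": 20, "dy": -20, "dz": -110, "wx": 0, "wy": 0, "wz": 0, "grip": 88},
  {"dx": 45, "dy": -45, "dz": -120, "wx": 0, "wy": 0, "wz": 0, "grip": 88},
  {"dx": 73, "dy": -73, "dz": -120, "wx": 0, "wy": 0, "wz": 0, "grip": 88},
  {"dx": 101, "dy": -101, "dz": -120, "wx": 0, "wy": 0, "wz": 0, "grip": 88},
  {"dx": 129, "dy": -129, "dz": -120, "wx": 0, "wy": 0, "wz": 0, "grip": 88},
  {"dx": 157, "dy": -155, "dz": -120, "wx": 0, "wy": 0, "wz": 0, "grip": 88},
  {"dx": 185, "dy": -180, "dz": -120, "wx": 0, "wy": 0, "wz": 0, "grip": 88},
  {"dx": 213, "dy": -205, "dz": -120, "wx": 0, "wy": 0, "wz": 0, "grip": 88},
  {"dx": 241, "dy": -230, "dz": -120, "wx": 0, "wy": 0, "wz": 0, "grip": 88},
  {"dx": 269, "dy": -255, "dz": -120, "wx": 0, "wy": 0, "wz": 0, "grip": 88},
])

```text
t: 2.2
tcp_pos: [0.4093, -0.2837, 0.359]
eef_rot: [3.141, -0.0, 0.391]
wrist_force: [0.5, 0.3, -0.1]
width: 1.001
gripper_force: 0.0
```

apply_moves([
  {"dx": 10, "dy": -28, "dz": 0, "wx": 0, "wy": 0, "wz": 0, "grip": 88},
  {"dx": 15, "dy": -55, "dz": 20, "wx": 0, "wy": 0, "wz": 0, "grip": 88},
  {"dx": 20, "dy": -70, "dz": 55, "wx": 0, "wy": 0, "wz": 0, "grip": 88},
  {"dx": 20, "dy": -70, "dz": 80, "wx": 0, "wy": 0, "wz": 0, "grip": 88},
  {"dx": 20, "dy": -70, "dz": 80, "wx": 0, "wy": 0, "wz": 0, "grip": 88},
  {"dx": 20, "dy": -70, "dz": 80, "wx": 0, "wy": 0, "wz": 0, "grip": 88},
])

```text
t: 2.7
tcp_pos: [0.3999, -0.2125, 0.2778]
eef_rot: [-3.139, 0.002, 0.392]
wrist_force: [0.5, -0.9, 1.0]
width: 0.996
gripper_force: 0.0
```

```bash
cat > look.py <<'E'
from h import *
import sys
s=env.sense();print(s["t"],s["tcp_pos"],s["eef_rot"])
p=env.get_image("wrist");cv2.imwrite(f"pics/{sys.argv[1]}.png",p["img"])
print(np.round(p["cam_to_world"],3).tolist())
for q,z in(("tip_a",.027),("tab_a",.062),("stand_a",.002),("cutters",.002),("nose",.008)):
    for r in env.pinpoint(q,p)[:4]: print(q,np.round(r["xy"],1),round(r["score"],2),np.round(atz(p,r["xy"],z),4))
E
python3 look.py w2
```

```text
2.7 [ 0.39993998 -0.21246349  0.27782515] [-3.13947906e+00  1.72381001e-03  3.92396648e-01]
[[0.382, -0.88, -0.282, 0.473], [-0.924, -0.364, -0.116, -0.183], [-0.001, 0.305, -0.952, 0.424], [0.0, 0.0, 0.0, 1.0]]
tip_a [364.6  52.1] 0.56 [ 0.546  -0.2059  0.027 ]
cutters [350.3 109.8] 0.78 [ 0.4947 -0.2167  0.002 ]
cutters [367.1  52.6] 0.61 [ 0.5511 -0.2099  0.002 ]
nose [357.6  42.7] 0.7 [ 0.5545 -0.1971  0.008 ]
```

View pics/w2.png

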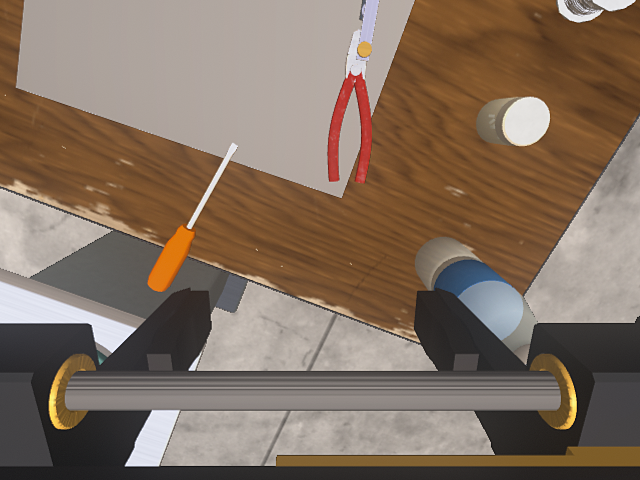

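The wrist view shows the nose at (355,38) under the pad at (364,49), the pivot at (357,70) and the handle ends at (334,181) and (361,182). The mat's front edge runs from (17,88) to (342,197), and the screwdriver tip is at (235,147). I'll compute the grasp and the free place.

Run:
```python
from h import *
p=env.get_image("wrist")
for n,xy,z in(("nose",(354,33),.008),("piv",(357,70),.014),("hl",(334,181),.012),("hr",(361,182),.012),("wl",(329.5,140),.010),("wr",(372,140),.010),("ol",(336,112),.010),("or",(371,112),.010),("matcorner",(342,197),.002),("mat2",(17,88),.002),("mat3",(415,0),.002),("scr",(236,145),.004),("edge",(60,205),0),("edge2",(250,275),0)):
    print(n,np.round(atz(p,xy,z),4))
t=env.get_image("top");s=env.get_image("side")
def pp(q,pic): return env.pinpoint(q,pic)[0]["xy"]
for q,zs in(("cutters",.002),("nose",.008)):
    A=[(p,r) for r in env.pinpoint(q,p)[:1]]+[(t,r) for r in env.pinpoint(q,t) if r["xy"][0]>300][:1]+[(s,r) for r in env.pinpoint(q,s) if abs(r["xy"][0]-340)<25 and r["xy"][1]<240][:1]
    print(q,len(A),tri([ray(c,r["xy"]) for c,r in A]),tri([ray(c,r["xy"]) for c,r in A[:2]]))
goto(.478,-.221,.06,.29)
```

```text
nose [ 0.5647 -0.193   0.008 ]
piv [ 0.5343 -0.2093  0.014 ]
hl [ 0.4231 -0.2324  0.012 ]
hr [ 0.4333 -0.2603  0.012 ]
wl [ 0.4612 -0.2109  0.01  ]
wr [ 0.4784 -0.2528  0.01  ]
ol [ 0.4898 -0.206   0.01  ]
or [ 0.5037 -0.2398  0.01  ]
matcorner [ 0.4086 -0.2492  0.002 ]
mat2 [0.3852 0.1104 0.002 ]
mat3 [ 0.6153 -0.2366  0.002 ]
scr [ 0.4175 -0.1195  0.004 ]
edge [0.2768 0.0457 0.    ]
edge2 [ 0.2775 -0.1847  0.    ]
cutters 2 (array([ 0.49575261, -0.21652234, -0.00116955]), np.float64(0.0012992976858420117)) (array([ 0.49575261, -0.21652234, -0.00116955]), np.float64(0.0012992976858420117))
nose 3 (array([ 0.55738745, -0.19544596,  0.02146289]), np.float64(0.006110566457448113)) (array([ 0.54371568, -0.19082722,  0.08872015]), np.float64(0.004172446687141532))
from [ 0.4007 -0.2131  0.2787] 0.392 -> dx 68.4 dy 36.8 dz 218.7 wz 0.102
```

apply_moves([
  {"dx": 15, "dy": 10, "dz": 35, "wx": 0, "wy": 0, "wz": 0, "grip": 88},
  {"dx": 30, "dy": 20, "dz": 70, "wx": 0, "wy": 0, "wz": 0, "grip": 88},
  {"dx": 45, "dy": 30, "dz": 105, "wx": 0, "wy": 0, "wz": 0, "grip": 88},
  {"dx": 60, "dy": 40, "dz": 140, "wx": 0, "wy": 0, "wz": 0, "grip": 88},
  {"dx": 71, "dy": 45, "dz": 178, "wx": 0, "wy": 0, "wz": 0, "grip": 88},
  {"dx": 71, "dy": 45, "dz": 214, "wx": 0, "wy": 0, "wz": 0, "grip": 88},
  {"dx": 71, "dy": 45, "dz": 240, "wx": 0, "wy": 0, "wz": 0, "grip": 88},
  {"dx": 71, "dy": 45, "dz": 255, "wx": 0, "wy": 0, "wz": 0, "grip": 88},
  {"dx": 71, "dy": 45, "dz": 265, "wx": 0, "wy": 0, "wz": 0, "grip": 88},
  {"dx": 71, "dy": 45, "dz": 272, "wx": 0, "wy": 0, "wz": 0, "grip": 88},
  {"dx": 71, "dy": 45, "dz": 274, "wx": 0, "wy": 0, "wz": 0, "grip": 88},
])

```text
t: 4.37
tcp_pos: [0.4833, -0.2275, 0.004]
eef_rot: [-3.141, 0.001, 0.392]
wrist_force: [-0.2, 0.2, -0.3]
width: 1.003
gripper_force: 0.0
```

apply_moves([
  {"dx": 0, "dy": 0, "dz": 0, "wx": 0, "wy": 0, "wz": 0, "grip": 60},
  {"dx": 0, "dy": 0, "dz": 0, "wx": 0, "wy": 0, "wz": 0, "grip": 20},
  {"dx": 0, "dy": 0, "dz": 0, "wx": 0, "wy": 0, "wz": 0, "grip": 20},
  {"dx": 0, "dy": 0, "dz": 0, "wx": 0, "wy": 0, "wz": 0, "grip": 20},
  {"dx": 0, "dy": 0, "dz": 0, "wx": 0, "wy": 0, "wz": 0, "grip": 20},
  {"dx": 0, "dy": 0, "dz": 0, "wx": 0, "wy": 0, "wz": 0, "grip": 20},
  {"dx": 0, "dy": 0, "dz": 0, "wx": 0, "wy": 0, "wz": 0, "grip": 20},
  {"dx": 0, "dy": 0, "dz": 0, "wx": 0, "wy": 0, "wz": 0, "grip": 20},
  {"dx": 0, "dy": 0, "dz": 0, "wx": 0, "wy": 0, "wz": 0, "grip": 20},
  {"dx": 0, "dy": 0, "dz": 0, "wx": 0, "wy": 0, "wz": 0, "grip": 20},
], newtons=20)

```text
t: 5.2
tcp_pos: [0.4834, -0.2274, 0.005]
eef_rot: [-3.141, 0.0, 0.392]
wrist_force: [-1.6, 2.8, 6.0]
width: 0.489
gripper_force: 20.0
```

Gripped at 43 mm wide. I'll pull it straight back from under the leaf with a slight lift.

apply_moves([
  {"dx": 0, "dy": 0, "dz": -2, "wx": 0, "wy": 0, "wz": 0, "grip": 20},
  {"dx": -10, "dy": 0, "dz": -2, "wx": 0, "wy": 0, "wz": 0, "grip": 20},
  {"dx": -22, "dy": 0, "dz": -2, "wx": 0, "wy": 0, "wz": 0, "grip": 20},
  {"dx": -34, "dy": 0, "dz": -2, "wx": 0, "wy": 0, "wz": 0, "grip": 20},
  {"dx": -46, "dy": 0, "dz": -2, "wx": 0, "wy": 0, "wz": 0, "grip": 20},
  {"dx": -58, "dy": 0, "dz": -3, "wx": 0, "wy": 0, "wz": 0, "grip": 20},
  {"dx": -68, "dy": 0, "dz": -5, "wx": 0, "wy": 0, "wz": 0, "grip": 20},
  {"dx": -72, "dy": 0, "dz": -12, "wx": 0, "wy": 0, "wz": 0, "grip": 20},
  {"dx": -72, "dy": 0, "dz": -25, "wx": 0, "wy": 0, "wz": 0, "grip": 20},
  {"dx": -72, "dy": 0, "dz": -40, "wx": 0, "wy": 0, "wz": 0, "grip": 20},
  {"dx": -72, "dy": 0, "dz": -40, "wx": 0, "wy": 0, "wz": 0, "grip": 20},
])

```text
t: 6.12
tcp_pos: [0.4189, -0.2569, 0.0479]
eef_rot: [3.137, -0.003, 0.391]
wrist_force: [0.9, -1.0, -0.7]
width: 0.488
gripper_force: 20.0
```

Run:
```python
from h import *
goto(.446,-.085,.045,1.50);goto(.446,-.085,.008,1.50)
s=env.sense();print(s["width"],s["gripper_force"],s["joint_pos"])
```

```text
from [ 0.4189 -0.2569  0.0479] 0.391 -> dx 90.6 dy -148.6 dz 2.9 wz -1.109
from [ 0.4189 -0.2569  0.0479] 0.391 -> dx 90.6 dy -148.6 dz 39.9 wz -1.109
0.4876384561657069 19.982081166672288 [-6.00912307e-01  1.20861763e-01  2.16396038e+00  1.56376074e-04
  8.50740415e-01  5.78724758e-01]
```

apply_moves([
  {"dx": 9, "dy": -14, "dz": 0, "wx": 0, "wy": 0, "wz": -0.11, "grip": 20},
  {"dx": 18, "dy": -28, "dz": 0, "wx": 0, "wy": 0, "wz": -0.22, "grip": 20},
  {"dx": 27, "dy": -42, "dz": 0, "wx": 0, "wy": 0, "wz": -0.33, "grip": 20},
  {"dx": 36, "dy": -56, "dz": 0, "wx": 0, "wy": 0, "wz": -0.44, "grip": 20},
  {"dx": 45, "dy": -70, "dz": 0, "wx": 0, "wy": 0, "wz": -0.55, "grip": 20},
  {"dx": 54, "dy": -84, "dz": 0, "wx": 0, "wy": 0, "wz": -0.66, "grip": 20},
  {"dx": 63, "dy": -98, "dz": 0, "wx": 0, "wy": 0, "wz": -0.77, "grip": 20},
  {"dx": 72, "dy": -112, "dz": 0, "wx": 0, "wy": 0, "wz": -0.88, "grip": 20},
  {"dx": 81, "dy": -126, "dz": 0, "wx": 0, "wy": 0, "wz": -0.99, "grip": 20},
  {"dx": 90, "dy": -140, "dz": 0, "wx": 0, "wy": 0, "wz": -1.11, "grip": 20},
  {"dx": 99, "dy": -154, "dz": 0, "wx": 0, "wy": 0, "wz": -1.11, "grip": 20},
  {"dx": 108, "dy": -168, "dz": 0, "wx": 0, "wy": 0, "wz": -1.11, "grip": 20},
])

```text
t: 7.12
tcp_pos: [0.4528, -0.0578, 0.0446]
eef_rot: [3.141, -0.0, 1.502]
wrist_force: [-0.0, 0.4, -1.5]
width: 0.488
gripper_force: 20.0
```

apply_moves([
  {"dx": 0, "dy": 0, "dz": 10, "wx": 0, "wy": 0, "wz": 0, "grip": 20},
  {"dx": 0, "dy": 0, "dz": 25, "wx": 0, "wy": 0, "wz": 0, "grip": 20},
  {"dx": 0, "dy": 0, "dz": 35, "wx": 0, "wy": 0, "wz": 0, "grip": 20},
  {"dx": 0, "dy": 0, "dz": 39, "wx": 0, "wy": 0, "wz": 0, "grip": 20},
  {"dx": 0, "dy": 0, "dz": 42, "wx": 0, "wy": 0, "wz": 0, "grip": 20},
  {"dx": 0, "dy": 0, "dz": 42, "wx": 0, "wy": 0, "wz": 0, "grip": 20},
])

```text
t: 7.62
tcp_pos: [0.4512, -0.0588, 0.0034]
eef_rot: [-3.137, -0.001, 1.501]
wrist_force: [-7.3, 2.8, 16.1]
width: 0.489
gripper_force: 20.0
```

On the mat. I'll release and rise.

apply_moves([
  {"dx": 0, "dy": 0, "dz": -1, "wx": 0, "wy": 0, "wz": 0, "grip": 60},
  {"dx": 0, "dy": 0, "dz": -1, "wx": 0, "wy": 0, "wz": 0, "grip": 60},
  {"dx": 0, "dy": 0, "dz": -1, "wx": 0, "wy": 0, "wz": 0, "grip": 60},
  {"dx": 0, "dy": 0, "dz": -2, "wx": 0, "wy": 0, "wz": 0, "grip": 60},
  {"dx": 0, "dy": 0, "dz": -20, "wx": 0, "wy": 0, "wz": 0, "grip": 60},
  {"dx": 0, "dy": 0, "dz": -55, "wx": 0, "wy": 0, "wz": 0, "grip": 60},
  {"dx": 0, "dy": 0, "dz": -95, "wx": 0, "wy": 0, "wz": 0.12, "grip": 30},
  {"dx": 0, "dy": 0, "dz": -135, "wx": 0, "wy": 0, "wz": 0.24, "grip": 0},
  {"dx": 0, "dy": 0, "dz": -175, "wx": 0, "wy": 0, "wz": 0.36, "grip": 0},
  {"dx": 0, "dy": 0, "dz": -200, "wx": 0, "wy": 0, "wz": 0.48, "grip": 0},
  {"dx": 0, "dy": 0, "dz": -220, "wx": 0, "wy": 0, "wz": 0.6, "grip": 0},
  {"dx": 0, "dy": 0, "dz": -220, "wx": 0, "wy": 0, "wz": 0.72, "grip": 0},
])

```text
t: 8.62
tcp_pos: [0.4559, -0.0593, 0.2284]
eef_rot: [3.133, -0.006, 0.776]
wrist_force: [0.9, -0.1, 1.0]
width: 0.253
gripper_force: 0.0
```

apply_moves([
  {"dx": 0, "dy": 0, "dz": 0, "wx": 0, "wy": 0, "wz": 0.12, "grip": 0},
  {"dx": 0, "dy": 0, "dz": 0, "wx": 0, "wy": 0, "wz": 0.24, "grip": 0},
  {"dx": 0, "dy": 0, "dz": 0, "wx": 0, "wy": 0, "wz": 0.36, "grip": 0},
  {"dx": 0, "dy": 0, "dz": 0, "wx": 0, "wy": 0, "wz": 0.48, "grip": 0},
  {"dx": 0, "dy": 0, "dz": 0, "wx": 0, "wy": 0, "wz": 0.6, "grip": 0},
  {"dx": 0, "dy": 0, "dz": 0, "wx": 0, "wy": 0, "wz": 0.72, "grip": 0},
  {"dx": 0, "dy": 0, "dz": 0, "wx": 0, "wy": 0, "wz": 0.78, "grip": 0},
  {"dx": 0, "dy": 0, "dz": 0, "wx": 0, "wy": 0, "wz": 0.78, "grip": 0},
])

```text
t: 9.28
tcp_pos: [0.4526, -0.0587, 0.2225]
eef_rot: [3.142, 0.0, 0.0]
wrist_force: [-0.2, 0.0, -0.5]
width: 0.008
gripper_force: 0.0
```

```bash
python3 look.py w3
```

```text
9.2833 [ 0.45257086 -0.0587049   0.22246938] [3.14158483e+00 2.50461407e-04 2.39049593e-04]
[[0.0, -0.953, -0.303, 0.531], [-1.0, 0.0, -0.001, -0.059], [0.001, 0.303, -0.953, 0.369], [0.0, 0.0, 0.0, 1.0]]
tip_a [485.   99.7] 0.89 [ 0.5458 -0.2057  0.027 ]
tip_a [285.4 107.6] 0.89 [ 0.5394 -0.0363  0.027 ]
tab_a [121.9  10.9] 0.75 [0.6038 0.0765 0.062 ]
stand_a [155.2  55.7] 0.97 [0.5832 0.079  0.002 ]
stand_a [296.4  21. ] 0.68 [ 0.6104 -0.0456  0.002 ]
stand_a [460.8  12. ] 0.66 [ 0.6172 -0.186   0.002 ]
cutters [296.6 202.4] 0.65 [ 0.4517 -0.0438  0.002 ]
nose [311.9 107.6] 0.41 [ 0.5399 -0.0589  0.008 ]
nose [460.8  12.1] 0.18 [ 0.6158 -0.1839  0.008 ]
```

View pics/w3.png

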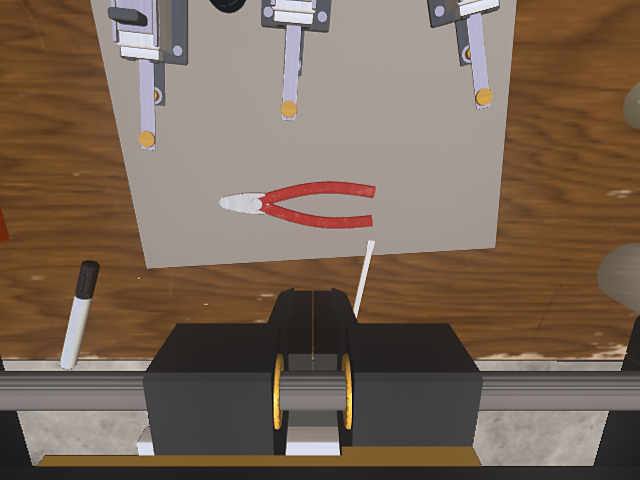

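The cutters now lie flat on the mat, nose at (220,203) and handles ending at (375,190–220), clear of all leaves and the screwdriver. The pads are at (147,138), (288,108) and (484,97). I'll triangulate them with the top camera.

Run:
```python
from h import *
p=env.get_image("wrist");t=env.get_image("top");s=env.get_image("side")
W=[(147,138),(288,107.5),(484,97)]
for q in("tip_a","tab_a","stand_a"):
  P={n:env.pinpoint(q,c) for n,c in(("w",p),("t",t),("s",s))}
  for i,y0 in enumerate((.08,-.045,-.195)):
    z={"t":.027,"a":.062}[q[1]] if False else {"tip_a":.027,"tab_a":.062,"stand_a":.002}[q]
    L=[]
    for n,c in(("w",p),("t",t),("s",s)):
        k=[r["xy"] for r in P[n] if abs(atz(c,r["xy"],z)[1]-y0)<.03 and .48<atz(c,r["xy"],z)[0]<.66]
        if q=="tip_a" and n=="w": k=[W[i]]
        if k: L.append((n,c,k[0]))
    print(q,i,[(n,np.round(atz(c,k,z),4)[:2].tolist()) for n,c,k in L],end=" ")
    if len(L)>1:
        x,e=tri([ray(c,k) for n,c,k in L]);print(np.round(x,4),round(e,4))
    else:print()
```

```text
tip_a 0 [('w', [0.5141, 0.0852]), ('s', [0.5137, 0.0862])] [0.514  0.0856 0.0262] 0.0
tip_a 1 [('w', [0.5396, -0.0382]), ('s', [0.5334, -0.0381])] [ 0.537  -0.0392  0.0249] 0.0028
tip_a 2 [('w', [0.5484, -0.2043]), ('t', [0.5462, -0.1998]), ('s', [0.5433, -0.2012])] [ 0.5462 -0.2023  0.0263] 0.0031
tab_a 0 [('w', [0.6028, 0.0764]), ('s', [0.5957, 0.0835])] [0.6018 0.0782 0.0559] 0.0025
tab_a 1 [('t', [0.6278, -0.0512]), ('s', [0.6243, -0.046])] [ 0.6283 -0.0513  0.0567] 0.0009
tab_a 2 [('t', [0.6414, -0.1835]), ('s', [0.6357, -0.1862])] [ 0.6379 -0.184   0.0638] 0.003
stand_a 0 [('w', [0.5853, 0.0779]), ('s', [0.5769, 0.079])] [ 5.82e-01  7.74e-02 -4.00e-04] 0.0037
stand_a 1 [('w', [0.609, -0.0443]), ('s', [0.6131, -0.0406])] [ 0.612  -0.0434 -0.0007] 0.0025
stand_a 2 [('w', [0.6133, -0.1863]), ('t', [0.6222, -0.1854]), ('s', [0.6226, -0.1868])] [ 0.6185 -0.1848  0.0047] 0.0057
```

Tips sit at z≈0.026 as they should: left (.514,.0855), middle (.5385,-.0385), right (.547,-.203). Left leaf first.

apply_moves([
  {"dx": 10, "dy": -25, "dz": 25, "wx": 0, "wy": 0, "wz": 0.05, "grip": 0},
  {"dx": 20, "dy": -50, "dz": 50, "wx": 0, "wy": 0, "wz": 0.1, "grip": 0},
  {"dx": 30, "dy": -75, "dz": 75, "wx": 0, "wy": 0, "wz": 0.1, "grip": 0},
  {"dx": 40, "dy": -100, "dz": 100, "wx": 0, "wy": 0, "wz": 0.1, "grip": 0},
  {"dx": 50, "dy": -125, "dz": 120, "wx": 0, "wy": 0, "wz": 0.1, "grip": 0},
  {"dx": 59, "dy": -144, "dz": 140, "wx": 0, "wy": 0, "wz": 0.1, "grip": 0},
  {"dx": 59, "dy": -144, "dz": 165, "wx": 0, "wy": 0, "wz": 0.1, "grip": 0},
  {"dx": 59, "dy": -144, "dz": 180, "wx": 0, "wy": 0, "wz": 0.1, "grip": 0},
  {"dx": 59, "dy": -144, "dz": 187, "wx": 0, "wy": 0, "wz": 0.1, "grip": 0},
  {"dx": 59, "dy": -144, "dz": 189, "wx": 0, "wy": 0, "wz": 0.1, "grip": 0},
  {"dx": 59, "dy": -144, "dz": 189, "wx": 0, "wy": 0, "wz": 0.1, "grip": 0},
  {"dx": 59, "dy": -144, "dz": 189, "wx": 0, "wy": 0, "wz": 0.1, "grip": 0},
])

```text
t: 11.18
tcp_pos: [0.5124, 0.0854, 0.0348]
eef_rot: [-3.141, -0.002, -0.099]
wrist_force: [0.1, 0.2, -0.4]
width: 0.003
gripper_force: 0.0
```

Run:
```python
from h import *
s=env.sense();print(s["tcp_pos"],s["wrist_force"])
p=env.get_image("wrist");a=p["img"][150:400,200:440];cv2.imwrite("pics/w4.png",cv2.resize(a,(576,600),interpolation=cv2.INTER_CUBIC))
print(proj(p,(.514,.0855,.027)),proj(p,s["tcp_pos"]))
for q in("tip_a",):print(env.pinpoint(q,p))
```

```text
[0.51238052 0.08539895 0.03477463] [ 0.12249785  0.18969485 -0.41994799]
[310.93121462 297.75538805] [311.48883815 309.2420273 ]
[{'xy': [600.4, 216.9], 'score': 0.91}, {'xy': [311.3, 302.0], 'score': 0.83}]
```

View pics/w4.png

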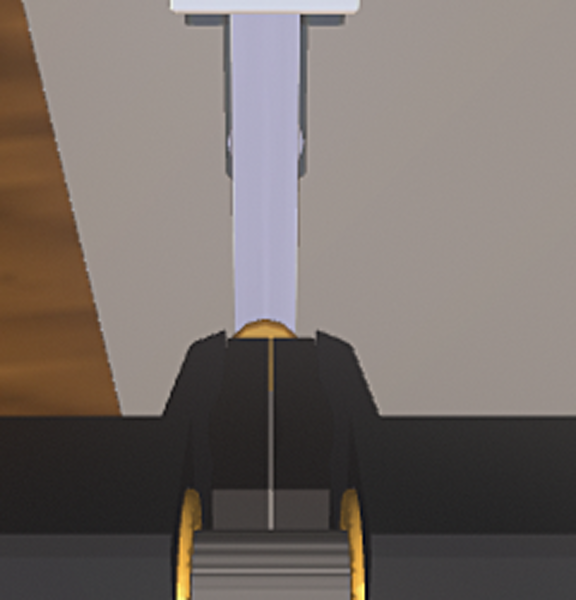

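The crop shows the fingertip centred over the pad (265,330), with the leaf straight ahead. I'll press in steps.

apply_moves([
  {"dx": 0, "dy": 0, "dz": 4, "wx": 0, "wy": 0, "wz": 0, "grip": 0},
  {"dx": 0, "dy": 0, "dz": 8, "wx": 0, "wy": 0, "wz": 0, "grip": 0},
  {"dx": 0, "dy": 0, "dz": 11, "wx": 0, "wy": 0, "wz": 0, "grip": 0},
  {"dx": 0, "dy": 0, "dz": 14, "wx": 0, "wy": 0, "wz": 0, "grip": 0},
  {"dx": 0, "dy": 0, "dz": 15, "wx": 0, "wy": 0, "wz": 0, "grip": 0},
  {"dx": 0, "dy": 0, "dz": 15, "wx": 0, "wy": 0, "wz": 0, "grip": 0},
])

```text
t: 11.78
tcp_pos: [0.5119, 0.0855, 0.0187]
eef_rot: [-3.142, -0.001, -0.098]
wrist_force: [1.0, -0.9, 1.6]
width: 0.003
gripper_force: 1.1
```

apply_moves([
  {"dx": 0, "dy": 0, "dz": 1.5, "wx": 0, "wy": 0, "wz": 0, "grip": 0},
  {"dx": 0, "dy": 0, "dz": 3, "wx": 0, "wy": 0, "wz": 0, "grip": 0},
  {"dx": 0, "dy": 0, "dz": 4, "wx": 0, "wy": 0, "wz": 0, "grip": 0},
  {"dx": 0, "dy": 0, "dz": 4, "wx": 0, "wy": 0, "wz": 0, "grip": 0},
])

```text
t: 12.12
tcp_pos: [0.5122, 0.0855, 0.015]
eef_rot: [-3.141, -0.001, -0.098]
wrist_force: [2.6, -1.3, 3.3]
width: 0.008
gripper_force: 1.7
```

apply_moves([
  {"dx": 0, "dy": 0, "dz": 1, "wx": 0, "wy": 0, "wz": 0, "grip": 0},
  {"dx": 0, "dy": 0, "dz": 1, "wx": 0, "wy": 0, "wz": 0, "grip": 0},
  {"dx": 0, "dy": 0, "dz": 1, "wx": 0, "wy": 0, "wz": 0, "grip": 0},
])

```text
t: 12.37
tcp_pos: [0.5123, 0.0855, 0.0143]
eef_rot: [-3.141, -0.002, -0.098]
wrist_force: [1.7, -0.8, 5.0]
width: 0.003
gripper_force: 2.6
```

apply_moves([
  {"dx": 0, "dy": 0, "dz": 1, "wx": 0, "wy": 0, "wz": 0, "grip": 0},
  {"dx": 0, "dy": 0, "dz": 1, "wx": 0, "wy": 0, "wz": 0, "grip": 0},
  {"dx": 0, "dy": 0, "dz": 1, "wx": 0, "wy": 0, "wz": 0, "grip": 0},
])

```text
t: 12.62
tcp_pos: [0.5124, 0.0855, 0.0136]
eef_rot: [-3.141, -0.002, -0.098]
wrist_force: [0.6, -1.4, 7.3]
width: 0.004
gripper_force: 3.8
```

apply_moves([
  {"dx": 0, "dy": 0, "dz": 0.5, "wx": 0, "wy": 0, "wz": 0, "grip": 0},
  {"dx": 0, "dy": 0, "dz": 0.5, "wx": 0, "wy": 0, "wz": 0, "grip": 0},
  {"dx": 0, "dy": 0, "dz": 0.5, "wx": 0, "wy": 0, "wz": 0, "grip": 0},
])

```text
t: 12.87
tcp_pos: [0.5125, 0.0856, 0.0133]
eef_rot: [-3.141, -0.002, -0.098]
wrist_force: [-0.0, -1.3, 9.3]
width: 0.005
gripper_force: 4.5
```

The force climbs steeply from about z=0.0145, so the leaf is on its stop (about 3.3 N just before). I'll hold a moment, release, and go to the middle leaf.

apply_moves([
  {"dx": 0, "dy": 0, "dz": 0, "wx": 0, "wy": 0, "wz": 0, "grip": 0},
  {"dx": 0, "dy": 0, "dz": 0, "wx": 0, "wy": 0, "wz": 0, "grip": 0},
  {"dx": 0, "dy": 0, "dz": 0, "wx": 0, "wy": 0, "wz": 0, "grip": 0},
  {"dx": 0, "dy": 0, "dz": 0, "wx": 0, "wy": 0, "wz": 0, "grip": 0},
  {"dx": 0, "dy": 0, "dz": 0, "wx": 0, "wy": 0, "wz": 0, "grip": 0},
  {"dx": 0, "dy": 0, "dz": -5, "wx": 0, "wy": 0, "wz": 0, "grip": 0},
  {"dx": 0, "dy": 0, "dz": -12, "wx": 0, "wy": 0, "wz": 0, "grip": 0},
  {"dx": 0, "dy": 0, "dz": -25, "wx": 0, "wy": 0, "wz": 0, "grip": 0},
  {"dx": 0, "dy": 0, "dz": -45, "wx": 0, "wy": 0, "wz": 0, "grip": 0},
])

```text
t: 13.62
tcp_pos: [0.5077, 0.0853, 0.0552]
eef_rot: [3.14, 0.008, -0.098]
wrist_force: [-0.2, 0.1, -0.4]
width: 0.006
gripper_force: 0.0
```

Run:
```python
from h import *
goto(.5365,-.0385,.035,-.08)
print(env.sense()["wrist_force"])
```

```text
from [0.5077 0.0853 0.0552] -0.098 -> dx 40.8 dy 120.4 dz 20.2 wz -0.018
[-0.24063779  0.0821111  -0.3578835 ]
```

apply_moves([
  {"dx": 9, "dy": 30, "dz": 0, "wx": 0, "wy": 0, "wz": 0, "grip": 0},
  {"dx": 18, "dy": 60, "dz": 0, "wx": 0, "wy": 0, "wz": 0, "grip": 0},
  {"dx": 27, "dy": 90, "dz": 0, "wx": 0, "wy": 0, "wz": 0, "grip": 0},
  {"dx": 36, "dy": 121, "dz": 5, "wx": 0, "wy": 0, "wz": 0, "grip": 0},
  {"dx": 36, "dy": 121, "dz": 15, "wx": 0, "wy": 0, "wz": 0, "grip": 0},
  {"dx": 36, "dy": 121, "dz": 22, "wx": 0, "wy": 0, "wz": 0, "grip": 0},
  {"dx": 36, "dy": 121, "dz": 22, "wx": 0, "wy": 0, "wz": 0, "grip": 0},
  {"dx": 36, "dy": 121, "dz": 22, "wx": 0, "wy": 0, "wz": 0, "grip": 0},
])

```text
t: 14.28
tcp_pos: [0.5334, -0.0373, 0.0338]
eef_rot: [-3.141, 0.004, -0.098]
wrist_force: [-0.6, 0.4, 0.1]
width: 0.006
gripper_force: 0.0
```

Run:
```python
from h import *
s=env.sense();print(s["tcp_pos"],s["wrist_force"])
p=env.get_image("wrist");a=p["img"][150:400,200:440];cv2.imwrite("pics/w5.png",cv2.resize(a,(576,600),interpolation=cv2.INTER_CUBIC))
print(proj(p,(.5385,-.0385,.027)))
for q in("tip_a",):print(env.pinpoint(q,p))
```

```text
[ 0.53336783 -0.03731221  0.03381876] [-0.59096929  0.39280023  0.09569091]
[313.11807277 291.27801822]
[{'xy': [310.5, 291.2], 'score': 0.65}, {'xy': [58.6, 366.5], 'score': 0.62}, {'xy': [312.5, 123.3], 'score': 0.34}]
```

View pics/w5.png

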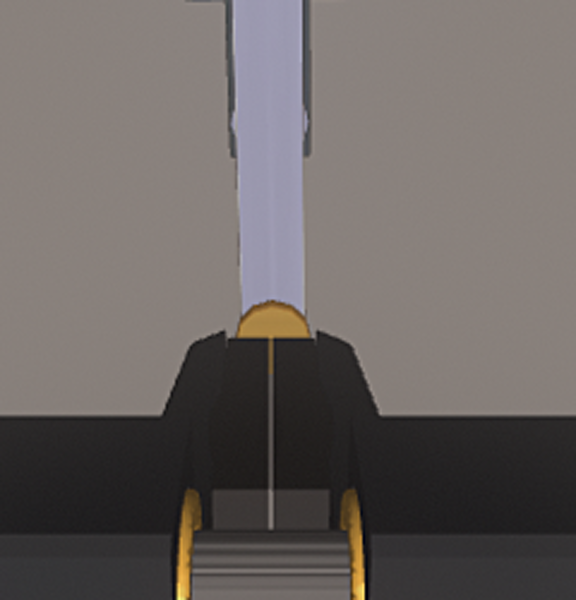

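The pad (272,320) sits centred but slightly ahead of the fingertip. I'll go 3 mm forward and press.

apply_moves([
  {"dx": 3, "dy": 0, "dz": 3, "wx": 0, "wy": 0, "wz": 0, "grip": 0},
  {"dx": 3, "dy": 0, "dz": 6, "wx": 0, "wy": 0, "wz": 0, "grip": 0},
  {"dx": 3, "dy": 0, "dz": 9, "wx": 0, "wy": 0, "wz": 0, "grip": 0},
  {"dx": 3, "dy": 0, "dz": 12, "wx": 0, "wy": 0, "wz": 0, "grip": 0},
  {"dx": 3, "dy": 0, "dz": 15, "wx": 0, "wy": 0, "wz": 0, "grip": 0},
  {"dx": 3, "dy": 0, "dz": 15, "wx": 0, "wy": 0, "wz": 0, "grip": 0},
  {"dx": 3, "dy": 0, "dz": 15, "wx": 0, "wy": 0, "wz": 0, "grip": 0},
])

```text
t: 14.97
tcp_pos: [0.5389, -0.0384, 0.0206]
eef_rot: [-3.141, -0.001, -0.098]
wrist_force: [-0.2, 3.3, 5.1]
width: 0.002
gripper_force: 2.4
```

apply_moves([
  {"dx": 0, "dy": 0, "dz": 1.5, "wx": 0, "wy": 0, "wz": 0, "grip": 0},
  {"dx": 0, "dy": 0, "dz": 3, "wx": 0, "wy": 0, "wz": 0, "grip": 0},
  {"dx": 0, "dy": 0, "dz": 4, "wx": 0, "wy": 0, "wz": 0, "grip": 0},
  {"dx": 0, "dy": 0, "dz": 4, "wx": 0, "wy": 0, "wz": 0, "grip": 0},
  {"dx": 0, "dy": 0, "dz": 4, "wx": 0, "wy": 0, "wz": 0, "grip": 0},
])

```text
t: 15.38
tcp_pos: [0.5391, -0.0385, 0.0171]
eef_rot: [-3.141, -0.001, -0.099]
wrist_force: [-0.5, 2.9, 6.6]
width: 0.005
gripper_force: 3.4
```

apply_moves([
  {"dx": 0, "dy": 0, "dz": 1, "wx": 0, "wy": 0, "wz": 0, "grip": 0},
  {"dx": 0, "dy": 0, "dz": 1.5, "wx": 0, "wy": 0, "wz": 0, "grip": 0},
  {"dx": 0, "dy": 0, "dz": 1.5, "wx": 0, "wy": 0, "wz": 0, "grip": 0},
  {"dx": 0, "dy": 0, "dz": 1.5, "wx": 0, "wy": 0, "wz": 0, "grip": 0},
])

```text
t: 15.72
tcp_pos: [0.5392, -0.0385, 0.0157]
eef_rot: [-3.141, -0.001, -0.099]
wrist_force: [-0.1, 4.0, 8.4]
width: 0.006
gripper_force: 3.8
```

apply_moves([
  {"dx": 0, "dy": 0, "dz": 1, "wx": 0, "wy": 0, "wz": 0, "grip": 0},
  {"dx": 0, "dy": 0, "dz": 1.5, "wx": 0, "wy": 0, "wz": 0, "grip": 0},
  {"dx": 0, "dy": 0, "dz": 1.5, "wx": 0, "wy": 0, "wz": 0, "grip": 0},
  {"dx": 0, "dy": 0, "dz": 1.5, "wx": 0, "wy": 0, "wz": 0, "grip": 0},
])

```text
t: 16.05
tcp_pos: [0.5394, -0.0385, 0.0145]
eef_rot: [-3.141, -0.002, -0.099]
wrist_force: [-1.7, 2.6, 8.6]
width: 0.006
gripper_force: 4.4
```

apply_moves([
  {"dx": 0, "dy": 0, "dz": 1, "wx": 0, "wy": 0, "wz": 0, "grip": 0},
  {"dx": 0, "dy": 0, "dz": 1, "wx": 0, "wy": 0, "wz": 0, "grip": 0},
  {"dx": 0, "dy": 0, "dz": 1, "wx": 0, "wy": 0, "wz": 0, "grip": 0},
  {"dx": 0, "dy": 0, "dz": 1, "wx": 0, "wy": 0, "wz": 0, "grip": 0},
])

```text
t: 16.38
tcp_pos: [0.5395, -0.0385, 0.014]
eef_rot: [-3.141, -0.002, -0.099]
wrist_force: [-2.3, 4.1, 13.5]
width: 0.006
gripper_force: 6.3
```

The jump of 5 N in 0.5 mm means it's on the stop, and this leaf is sound. Hold, release, go to the right leaf.

apply_moves([
  {"dx": 0, "dy": 0, "dz": 0, "wx": 0, "wy": 0, "wz": 0, "grip": 0},
  {"dx": 0, "dy": 0, "dz": 0, "wx": 0, "wy": 0, "wz": 0, "grip": 0},
  {"dx": 0, "dy": 0, "dz": 0, "wx": 0, "wy": 0, "wz": 0, "grip": 0},
  {"dx": 0, "dy": 0, "dz": 0, "wx": 0, "wy": 0, "wz": 0, "grip": 0},
  {"dx": 0, "dy": 0, "dz": 0, "wx": 0, "wy": 0, "wz": 0, "grip": 0},
  {"dx": 0, "dy": 0, "dz": -5, "wx": 0, "wy": 0, "wz": 0, "grip": 0},
  {"dx": 0, "dy": 0, "dz": -12, "wx": 0, "wy": 0, "wz": 0, "grip": 0},
  {"dx": 0, "dy": 0, "dz": -25, "wx": 0, "wy": 0, "wz": 0, "grip": 0},
  {"dx": 0, "dy": 0, "dz": -45, "wx": 0, "wy": 0, "wz": 0, "grip": 0},
])

```text
t: 17.13
tcp_pos: [0.536, -0.0388, 0.0556]
eef_rot: [3.141, 0.005, -0.098]
wrist_force: [-0.7, -0.3, 0.0]
width: 0.001
gripper_force: 0.0
```

apply_moves([
  {"dx": 5, "dy": 33, "dz": 0, "wx": 0, "wy": 0, "wz": -0.1, "grip": 0},
  {"dx": 9, "dy": 66, "dz": 0, "wx": 0, "wy": 0, "wz": -0.2, "grip": 0},
  {"dx": 14, "dy": 99, "dz": 0, "wx": 0, "wy": 0, "wz": -0.3, "grip": 0},
  {"dx": 19, "dy": 132, "dz": 0, "wx": 0, "wy": 0, "wz": -0.35, "grip": 0},
  {"dx": 23, "dy": 163, "dz": 5, "wx": 0, "wy": 0, "wz": -0.35, "grip": 0},
  {"dx": 23, "dy": 163, "dz": 15, "wx": 0, "wy": 0, "wz": -0.35, "grip": 0},
  {"dx": 23, "dy": 163, "dz": 21, "wx": 0, "wy": 0, "wz": -0.35, "grip": 0},
  {"dx": 23, "dy": 163, "dz": 21, "wx": 0, "wy": 0, "wz": -0.35, "grip": 0},
  {"dx": 23, "dy": 163, "dz": 21, "wx": 0, "wy": 0, "wz": -0.35, "grip": 0},
])

```text
t: 17.88
tcp_pos: [0.5439, -0.2019, 0.0349]
eef_rot: [-3.14, 0.003, 0.252]
wrist_force: [-0.4, -0.2, 0.2]
width: 0.002
gripper_force: 0.0
```

Run:
```python
from h import *
s=env.sense();print(s["tcp_pos"],s["wrist_force"])
p=env.get_image("wrist");a=p["img"][150:400,200:440];cv2.imwrite("pics/w6.png",cv2.resize(a,(576,600),interpolation=cv2.INTER_CUBIC))
print(proj(p,(.547,-.203,.027)))
for q in("tip_a",):print(env.pinpoint(q,p))
```

```text
[ 0.54386402 -0.20187539  0.03492712] [-0.4212289  -0.15361577  0.15483467]
[315.71443026 294.93913677]
[{'xy': [318.3, 297.9], 'score': 0.77}]
```

View pics/w6.png

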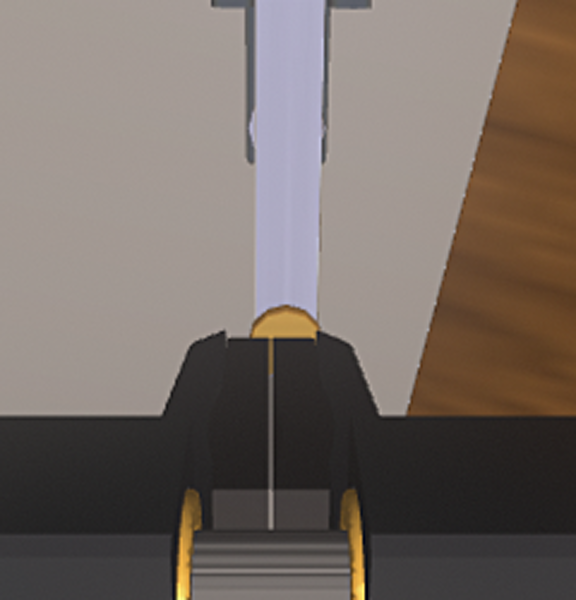

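The pad (285,320) is 3 mm to the right of the fingertip's centre line (271). I'll correct with dy +3, dx +2 and press.

apply_moves([
  {"dx": 2, "dy": 3, "dz": 3, "wx": 0, "wy": 0, "wz": 0, "grip": 0},
  {"dx": 2, "dy": 3, "dz": 6, "wx": 0, "wy": 0, "wz": 0, "grip": 0},
  {"dx": 2, "dy": 3, "dz": 9, "wx": 0, "wy": 0, "wz": 0, "grip": 0},
  {"dx": 2, "dy": 3, "dz": 12, "wx": 0, "wy": 0, "wz": 0, "grip": 0},
  {"dx": 2, "dy": 3, "dz": 15, "wx": 0, "wy": 0, "wz": 0, "grip": 0},
  {"dx": 2, "dy": 3, "dz": 15, "wx": 0, "wy": 0, "wz": 0, "grip": 0},
  {"dx": 2, "dy": 3, "dz": 15, "wx": 0, "wy": 0, "wz": 0, "grip": 0},
])

```text
t: 18.57
tcp_pos: [0.5484, -0.2055, 0.0216]
eef_rot: [3.142, -0.001, 0.252]
wrist_force: [0.2, 1.9, 4.1]
width: 0.005
gripper_force: 2.0
```

apply_moves([
  {"dx": 0, "dy": 0, "dz": 1.5, "wx": 0, "wy": 0, "wz": 0, "grip": 0},
  {"dx": 0, "dy": 0, "dz": 3, "wx": 0, "wy": 0, "wz": 0, "grip": 0},
  {"dx": 0, "dy": 0, "dz": 4, "wx": 0, "wy": 0, "wz": 0, "grip": 0},
  {"dx": 0, "dy": 0, "dz": 4, "wx": 0, "wy": 0, "wz": 0, "grip": 0},
  {"dx": 0, "dy": 0, "dz": 4, "wx": 0, "wy": 0, "wz": 0, "grip": 0},
])

```text
t: 18.98
tcp_pos: [0.5486, -0.2055, 0.0178]
eef_rot: [3.141, -0.001, 0.252]
wrist_force: [-0.2, 3.0, 6.6]
width: 0.004
gripper_force: 3.0
```

apply_moves([
  {"dx": 0, "dy": 0, "dz": 1, "wx": 0, "wy": 0, "wz": 0, "grip": 0},
  {"dx": 0, "dy": 0, "dz": 2, "wx": 0, "wy": 0, "wz": 0, "grip": 0},
  {"dx": 0, "dy": 0, "dz": 2, "wx": 0, "wy": 0, "wz": 0, "grip": 0},
  {"dx": 0, "dy": 0, "dz": 2, "wx": 0, "wy": 0, "wz": 0, "grip": 0},
])

```text
t: 19.32
tcp_pos: [0.5487, -0.2055, 0.016]
eef_rot: [3.141, -0.001, 0.252]
wrist_force: [0.1, 3.1, 6.7]
width: 0.005
gripper_force: 3.6
```

apply_moves([
  {"dx": 0, "dy": 0, "dz": 1, "wx": 0, "wy": 0, "wz": 0, "grip": 0},
  {"dx": 0, "dy": 0, "dz": 2, "wx": 0, "wy": 0, "wz": 0, "grip": 0},
  {"dx": 0, "dy": 0, "dz": 2, "wx": 0, "wy": 0, "wz": 0, "grip": 0},
  {"dx": 0, "dy": 0, "dz": 2, "wx": 0, "wy": 0, "wz": 0, "grip": 0},
])

```text
t: 19.65
tcp_pos: [0.5489, -0.2056, 0.0144]
eef_rot: [3.141, -0.002, 0.252]
wrist_force: [-1.1, 2.9, 8.9]
width: 0.007
gripper_force: 4.6
```

apply_moves([
  {"dx": 0, "dy": 0, "dz": 1, "wx": 0, "wy": 0, "wz": 0, "grip": 0},
  {"dx": 0, "dy": 0, "dz": 1, "wx": 0, "wy": 0, "wz": 0, "grip": 0},
  {"dx": 0, "dy": 0, "dz": 1, "wx": 0, "wy": 0, "wz": 0, "grip": 0},
  {"dx": 0, "dy": 0, "dz": 1, "wx": 0, "wy": 0, "wz": 0, "grip": 0},
])

```text
t: 19.98
tcp_pos: [0.549, -0.2056, 0.014]
eef_rot: [3.141, -0.002, 0.252]
wrist_force: [-1.1, 4.0, 12.1]
width: 0.01
gripper_force: 6.3
```

On the stop. The middle and right leaves are sound (6.6 N well before the stop), the left one is weak (about 3.3 N at the stop). I'll hold, release, rise and go to the left latch.

apply_moves([
  {"dx": 0, "dy": 0, "dz": 0, "wx": 0, "wy": 0, "wz": 0, "grip": 0},
  {"dx": 0, "dy": 0, "dz": 0, "wx": 0, "wy": 0, "wz": 0, "grip": 0},
  {"dx": 0, "dy": 0, "dz": 0, "wx": 0, "wy": 0, "wz": 0, "grip": 0},
  {"dx": 0, "dy": 0, "dz": 0, "wx": 0, "wy": 0, "wz": 0, "grip": 0},
  {"dx": 0, "dy": 0, "dz": 0, "wx": 0, "wy": 0, "wz": 0, "grip": 0},
  {"dx": 0, "dy": 0, "dz": -5, "wx": 0, "wy": 0, "wz": 0, "grip": 0},
  {"dx": 0, "dy": 0, "dz": -12, "wx": 0, "wy": 0, "wz": 0, "grip": 0},
  {"dx": 0, "dy": 0, "dz": -30, "wx": 0, "wy": 0, "wz": 0, "grip": 0},
  {"dx": 0, "dy": 0, "dz": -65, "wx": 0, "wy": 0, "wz": 0, "grip": 0},
  {"dx": 0, "dy": 0, "dz": -100, "wx": 0, "wy": 0, "wz": 0, "grip": 0},
  {"dx": 0, "dy": 0, "dz": -110, "wx": 0, "wy": 0, "wz": 0, "grip": 0},
])

```text
t: 20.9
tcp_pos: [0.5504, -0.207, 0.1271]
eef_rot: [3.137, -0.005, 0.252]
wrist_force: [1.0, -1.6, 0.6]
width: 0.006
gripper_force: 0.0
```

apply_moves([
  {"dx": 12, "dy": -33, "dz": 0, "wx": 0, "wy": 0, "wz": 0.05, "grip": 0},
  {"dx": 24, "dy": -66, "dz": 0, "wx": 0, "wy": 0, "wz": 0.1, "grip": 0},
  {"dx": 36, "dy": -99, "dz": 0, "wx": 0, "wy": 0, "wz": 0.15, "grip": 0},
  {"dx": 48, "dy": -132, "dz": 0, "wx": 0, "wy": 0, "wz": 0.2, "grip": 0},
  {"dx": 60, "dy": -165, "dz": 0, "wx": 0, "wy": 0, "wz": 0.25, "grip": 0},
  {"dx": 72, "dy": -198, "dz": 0, "wx": 0, "wy": 0, "wz": 0.3, "grip": 0},
  {"dx": 84, "dy": -231, "dz": 0, "wx": 0, "wy": 0, "wz": 0.37, "grip": 0},
  {"dx": 98, "dy": -268, "dz": 0, "wx": 0, "wy": 0, "wz": 0.37, "grip": 0},
  {"dx": 98, "dy": -268, "dz": 0, "wx": 0, "wy": 0, "wz": 0.37, "grip": 0},
  {"dx": 98, "dy": -268, "dz": 0, "wx": 0, "wy": 0, "wz": 0.37, "grip": 0},
])

```text
t: 21.73
tcp_pos: [0.5754, 0.0799, 0.1211]
eef_rot: [3.141, 0.001, -0.114]
wrist_force: [0.1, 0.2, -0.4]
width: 0.003
gripper_force: 0.0
```

Run:
```python
from h import *
s=env.sense();print(s["t"],s["tcp_pos"],s["eef_rot"],s["wrist_force"])
p=env.get_image("wrist");sd=env.get_image("side")
cv2.imwrite("pics/w7.png",p["img"])
for n,c in(("w",p),("s",sd)):
  for r in env.pinpoint("tab_a",c)[:3]: print(n,r["xy"],r["score"],atz(c,r["xy"],.062))
```

```text
21.7333 [0.57535742 0.07989473 0.12112973] [ 3.14065786e+00  1.49829290e-03 -1.14004559e-01] [ 0.1400855   0.16725045 -0.38258395]
w [314.3, 215.1] 0.68 [0.6018346  0.07531839 0.062     ]
w [538.5, 150.1] 0.67 [ 0.62350629 -0.04676488  0.062     ]
s [266.5, 242.6] 0.49 [ 0.62520802 -0.04592245  0.062     ]
s [250.9, 283.3] 0.47 [0.59701615 0.07763294 0.062     ]
```

View pics/w7.png

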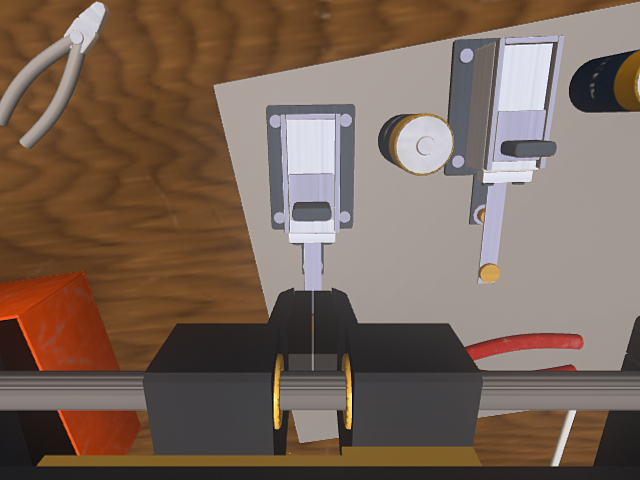

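The view shows the left tab at (312,211), straight ahead of the fingers, and battery (425,145) well aside. I'll descend in front of the tab and push.

apply_moves([
  {"dx": 0, "dy": 0, "dz": 25, "wx": 0, "wy": 0, "wz": 0, "grip": 0},
  {"dx": 0, "dy": 0, "dz": 50, "wx": 0, "wy": 0, "wz": 0, "grip": 0},
  {"dx": 0, "dy": 0, "dz": 66, "wx": 0, "wy": 0, "wz": 0, "grip": 0},
  {"dx": 0, "dy": 0, "dz": 72, "wx": 0, "wy": 0, "wz": 0, "grip": 0},
  {"dx": 0, "dy": 0, "dz": 73, "wx": 0, "wy": 0, "wz": 0, "grip": 0},
  {"dx": 0, "dy": 0, "dz": 73, "wx": 0, "wy": 0, "wz": 0, "grip": 0},
  {"dx": 5, "dy": 0, "dz": 73, "wx": 0, "wy": 0, "wz": 0, "grip": 0},
  {"dx": 10, "dy": 0, "dz": 73, "wx": 0, "wy": 0, "wz": 0, "grip": 0},
  {"dx": 15, "dy": 0, "dz": 73, "wx": 0, "wy": 0, "wz": 0, "grip": 0},
  {"dx": 20, "dy": 0, "dz": 73, "wx": 0, "wy": 0, "wz": 0, "grip": 0},
  {"dx": 20, "dy": 0, "dz": 73, "wx": 0, "wy": 0, "wz": 0, "grip": 0},
])

```text
t: 22.85
tcp_pos: [0.5977, 0.076, 0.0501]
eef_rot: [-3.141, -0.002, -0.118]
wrist_force: [-0.1, 0.3, 0.1]
width: 0.007
gripper_force: 0.0
```

apply_moves([
  {"dx": 4, "dy": 0, "dz": 0, "wx": 0, "wy": 0, "wz": 0, "grip": 0},
  {"dx": 8, "dy": 0, "dz": 0, "wx": 0, "wy": 0, "wz": 0, "grip": 0},
  {"dx": 12, "dy": 0, "dz": 0, "wx": 0, "wy": 0, "wz": 0, "grip": 0},
  {"dx": 16, "dy": 0, "dz": 0, "wx": 0, "wy": 0, "wz": 0, "grip": 0},
  {"dx": 20, "dy": 0, "dz": 0, "wx": 0, "wy": 0, "wz": 0, "grip": 0},
  {"dx": 20, "dy": 0, "dz": 0, "wx": 0, "wy": 0, "wz": 0, "grip": 0},
])

```text
t: 23.35
tcp_pos: [0.6151, 0.0739, 0.0489]
eef_rot: [-3.142, 0.003, -0.118]
wrist_force: [-4.4, 1.6, 3.0]
width: 0.006
gripper_force: 2.4
```

apply_moves([
  {"dx": 2, "dy": 0, "dz": 0, "wx": 0, "wy": 0, "wz": 0, "grip": 0},
  {"dx": 4, "dy": 0, "dz": 0, "wx": 0, "wy": 0, "wz": 0, "grip": 0},
  {"dx": 4, "dy": 0, "dz": 0, "wx": 0, "wy": 0, "wz": 0, "grip": 0},
  {"dx": 4, "dy": 0, "dz": 0, "wx": 0, "wy": 0, "wz": 0, "grip": 0},
])

```text
t: 23.68
tcp_pos: [0.6154, 0.0739, 0.0488]
eef_rot: [3.141, 0.01, -0.118]
wrist_force: [-13.8, 2.5, 10.7]
width: 0.005
gripper_force: 7.2
```

Blocked at x=.6154 with 14 N. I'll check the tab's position to tell whether it's at its end stop.

Run:
```python
from h import *
p=env.get_image("wrist");sd=env.get_image("side");t=env.get_image("top")
for n,c in(("w",p),("s",sd),("t",t)):
  for r in env.pinpoint("tab_a",c)[:3]: print(n,r["xy"],round(r["score"],2),atz(c,r["xy"],.062))
a=cv2.resize(p["img"][130:380,190:450],(416,400));b=cv2.resize(sd["img"][230:330,200:300],(400,400),interpolation=cv2.INTER_CUBIC)
cv2.imwrite("pics/w8.png",np.hstack([a[:,:400],b]))
```

```text
w [306.1, 293.8] 0.81 [0.62946493 0.07433745 0.062     ]
w [620.6, 272.6] 0.77 [ 0.62413677 -0.04537143  0.062     ]
s [286.9, 205.3] 0.49 [ 0.64219642 -0.18353115  0.062     ]
s [268.2, 243.6] 0.41 [ 0.62030796 -0.04437115  0.062     ]
s [238.0, 277.6] 0.39 [0.62888375 0.07319344 0.062     ]
t [294.2, 199.4] 0.65 [ 0.62730866 -0.04777124  0.062     ]
t [359.6, 194.7] 0.59 [ 0.64002066 -0.17963278  0.062     ]
```

View pics/w8.png

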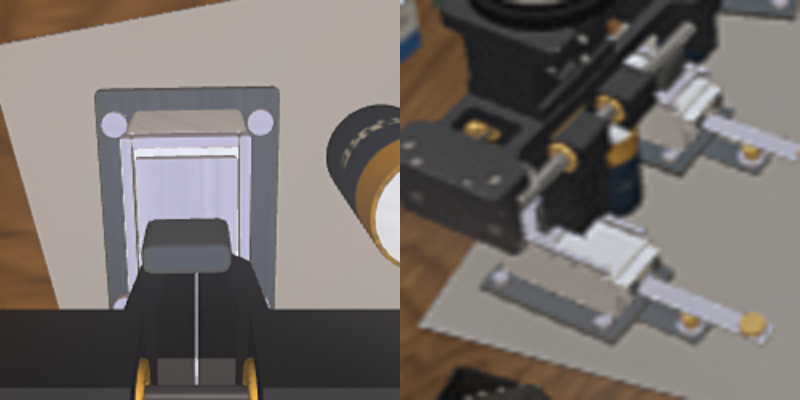

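The tab went from x .602 to .6295, about 28 mm plus its possible initial offset of up to 5 mm. The plate's far edge is at the pocket's end. To be sure, I'll push once more slightly higher.

apply_moves([
  {"dx": -3, "dy": 0, "dz": -2, "wx": 0, "wy": 0, "wz": 0, "grip": 0},
  {"dx": -6, "dy": 0, "dz": -3, "wx": 0, "wy": 0, "wz": 0, "grip": 0},
  {"dx": -6, "dy": 0, "dz": -3, "wx": 0, "wy": 0, "wz": 0, "grip": 0},
  {"dx": -3, "dy": 0, "dz": -3, "wx": 0, "wy": 0, "wz": 0, "grip": 0},
  {"dx": 0, "dy": 0, "dz": -3, "wx": 0, "wy": 0, "wz": 0, "grip": 0},
  {"dx": 2, "dy": 0, "dz": -3, "wx": 0, "wy": 0, "wz": 0, "grip": 0},
  {"dx": 3, "dy": 0, "dz": -3, "wx": 0, "wy": 0, "wz": 0, "grip": 0},
  {"dx": 3, "dy": 0, "dz": -3, "wx": 0, "wy": 0, "wz": 0, "grip": 0},
])

```text
t: 24.65
tcp_pos: [0.6157, 0.0737, 0.0521]
eef_rot: [3.141, 0.016, -0.118]
wrist_force: [-22.7, 3.1, 19.6]
width: 0.003
gripper_force: 11.8
```

It holds firm at 23 N, so this is the end stop. I'll back off, rise and check the scene.

apply_moves([
  {"dx": -5, "dy": 0, "dz": 0, "wx": 0, "wy": 0, "wz": 0, "grip": 0},
  {"dx": -12, "dy": 0, "dz": 0, "wx": 0, "wy": 0, "wz": 0, "grip": 0},
  {"dx": -20, "dy": 0, "dz": -5, "wx": 0, "wy": 0, "wz": 0, "grip": 0},
  {"dx": -25, "dy": 0, "dz": -30, "wx": 0, "wy": 0, "wz": 0, "grip": 0},
  {"dx": -50, "dy": 0, "dz": -60, "wx": 0, "wy": 0, "wz": 0, "grip": 0},
  {"dx": -80, "dy": 0, "dz": -90, "wx": 0, "wy": 0, "wz": 0, "grip": 0},
  {"dx": -110, "dy": 0, "dz": -120, "wx": 0, "wy": 0, "wz": 0, "grip": 0},
  {"dx": -140, "dy": 0, "dz": -150, "wx": 0, "wy": 0, "wz": 0, "grip": 0},
  {"dx": -150, "dy": 0, "dz": -170, "wx": 0, "wy": 0, "wz": 0, "grip": 0},
  {"dx": -150, "dy": 0, "dz": -170, "wx": 0, "wy": 0, "wz": 0, "grip": 0},
  {"dx": -150, "dy": 0, "dz": -170, "wx": 0, "wy": 0, "wz": 0, "grip": 0},
])

```text
t: 25.57
tcp_pos: [0.4751, 0.0907, 0.2244]
eef_rot: [-3.14, -0.006, -0.118]
wrist_force: [0.3, 0.4, 0.1]
width: 0.005
gripper_force: 0.0
```

Run:
```python
from h import *
s=env.sense();print(s["t"],s["tcp_pos"],s["wrist_force"])
sd=env.get_image("side");w=env.get_image("wrist")
for n,c in(("s",sd),("w",w)):
 for q,z in(("tab_a",.062),("tip_a",.027),("battery_x",.002),("jar",0),("bottle",0),("cutters",.002)):
  for r in env.pinpoint(q,c)[:3]: print(n,q,np.round(r["xy"]),round(r["score"],2),np.round(atz(c,r["xy"],z)[:2],3))
cv2.imwrite("pics/s9.png",np.hstack([cv2.resize(sd["img"][150:350,160:430],(400,296)),cv2.resize(w["img"],(395,296))]))
```

```text
25.5667 [0.47507308 0.09067678 0.22443434] [0.27941506 0.39260545 0.10668792]
s tab_a [236. 278.] 0.72 [0.632 0.075]
s tab_a [267. 244.] 0.65 [ 0.622 -0.044]
s tab_a [271. 266.] 0.65 [0.583 0.015]
s tip_a [417. 205.] 0.74 [ 0.373 -0.347]
s tip_a [301. 270.] 0.64 [ 0.538 -0.031]
s tip_a [326. 220.] 0.48 [ 0.553 -0.207]
s battery_x [250. 282.] 0.75 [0.636 0.022]
s battery_x [274. 242.] 0.6 [ 0.646 -0.114]
s jar [351. 193.] 0.98 [ 0.55  -0.365]
s bottle [415. 202.] 0.65 [ 0.389 -0.392]
s bottle [300. 267.] 0.44 [ 0.556 -0.064]
s cutters [341. 286.] 0.83 [ 0.448 -0.04 ]
w tab_a [308.   5.] 0.93 [0.629 0.075]
w tip_a [450. 118.] 0.81 [ 0.539 -0.037]
w tip_a [315. 166.] 0.65 [0.512 0.083]
w battery_x [380.  10.] 0.96 [0.633 0.013]
w cutters [448. 208.] 0.82 [ 0.453 -0.043]
w cutters [451. 116.] 0.39 [ 0.539 -0.047]
```

View pics/s9.png

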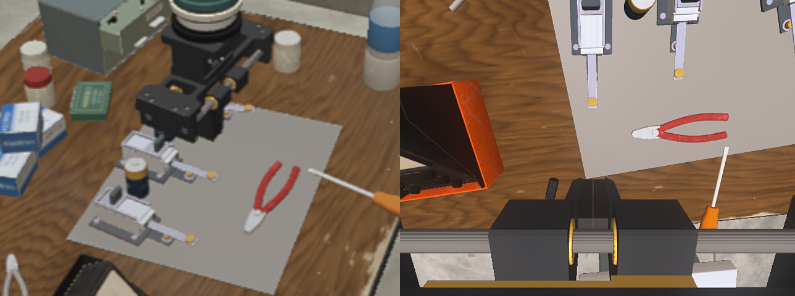

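The left tab at (113,190) is at the rear of its block and the other latches haven't moved. All the leaves are up, the cutters lie flat on the mat and the batteries stand where they were. Handing in.

```bash
python3 -c "
from cell import env
print(env.finish_job())"
```

```text
the job is handed in; nothing more can be done
None
```

I moved the cutters clear first and they lie flat on the mat, then pressed all three leaves to their stops from left to right. The left spring is the weak one at about 3.3 N, and I pushed its latch open to its end stop; the other two latches stayed closed and the batteries, jar and bottle show no shift. The job is handed in at about 26 s; `finish_job` gave no verdict.

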